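Find the rocking hatch of the spares case and push it open

TASK

Two of the three identical sliding hatches on the grey spares case are blocked from inside. With the fingertips press down on the end of one hatch after another until you find the one that rocks, and only then push that hatch fully open, away from the robot. Do not force the hatches that hold firm, grasp or lift nothing, leave the things beside the case where they are, and finish clear of everything.

Things in the scene. Friction and masses are not known exactly. Their poses are not given: they have to be found in the camera images.
- case: low grey steel spares case fixed to the stand, 160 (x) x 214 (y) x 58 mm high, three identical steel sliding hatches side by side in its top. Origin: centre of its underside; x points away from the robot (the way hatches open), y to the left along the row of hatches, z up. Rails 10 mm wide between the hatches end 3 mm above the plates. Hatches open over a fixed rear deck.
- press_1 (a point): on the top face of the left hatch (a steel plate 100 mm long in x, 56 mm wide in y, 5 mm thick; its top lies 55 mm above the stand), on its centre line and 38 mm from the middle towards the robot: a good place to press. Axes as the plate's: x the way it opens, y left, z up
- catch_1 (a point): foot of the finger catch of the left hatch: the middle of the upright face that looks to the robot, where it meets the plate's top. The catch is a bar 54 mm wide (y) and 9 mm high above the plate, sloping down behind; 45 mm of flat plate lie in front of it. Axes as the plate's
- rock_1 (a joint): rocking angle of the left hatch about its cross pin in the middle, rad: 0 level, positive when the end nearer the robot is down; the loose hatch goes to +-0.12 (its end moves about 5 mm), sprung back to level, and about 2.5 N at the press point tips it fully. A hatch that is blocked from inside stays within about 0.04
- slide_1 (a joint): how far the left hatch has been slid away from the robot, m: 0 shut, 0.045 fully open at its stop. The loose one slides with about 3 N and stays where it is left; a blocked one gives at most 3 mm
- press_2 (a point): on the top face of the middle hatch (a steel plate 100 mm long in x, 56 mm wide in y, 5 mm thick; its top lies 55 mm above the stand), on its centre line and 38 mm from the middle towards the robot: a good place to press. Axes as the plate's: x the way it opens, y left, z up
- catch_2 (a point): foot of the finger catch of the middle hatch: the middle of the upright face that looks to the robot, where it meets the plate's top. The catch is a bar 54 mm wide (y) and 9 mm high above the plate, sloping down behind; 45 mm of flat plate lie in front of it. Axes as the plate's
- rock_2 (a joint): rocking angle of the middle hatch about its cross pin in the middle, rad: 0 level, positive when the end nearer the robot is down; the loose hatch goes to +-0.12 (its end moves about 5 mm), sprung back to level, and about 2.5 N at the press point tips it fully. A hatch that is blocked from inside stays within about 0.04
- slide_2 (a joint): how far the middle hatch has been slid away from the robot, m: 0 shut, 0.045 fully open at its stop. The loose one slides with about 3 N and stays where it is left; a blocked one gives at most 3 mm
- press_3 (a point): on the top face of the right hatch (a steel plate 100 mm long in x, 56 mm wide in y, 5 mm thick; its top lies 55 mm above the stand), on its centre line and 38 mm from the middle towards the robot: a good place to press. Axes as the plate's: x the way it opens, y left, z up
- catch_3 (a point): foot of the finger catch of the right hatch: the middle of the upright face that looks to the robot, where it meets the plate's top. The catch is a bar 54 mm wide (y) and 9 mm high above the plate, sloping down behind; 45 mm of flat plate lie in front of it. Axes as the plate's
- rock_3 (a joint): rocking angle of the right hatch about its cross pin in the middle, rad: 0 level, positive when the end nearer the robot is down; the loose hatch goes to +-0.12 (its end moves about 5 mm), sprung back to level, and about 2.5 N at the press point tips it fully. A hatch that is blocked from inside stays within about 0.04
- slide_3 (a joint): how far the right hatch has been slid away from the robot, m: 0 shut, 0.045 fully open at its stop. The loose one slides with about 3 N and stays where it is left; a blocked one gives at most 3 mm
- tape_roll: roll of tape lying flat, 72 mm across, 19 mm high, to the right of the case; a bystander, to be left alone. Origin: centre of its underside
- nut: steel hex nut, 24 x 27 x 13 mm, to the right of the case; a bystander, to be left alone. Origin: centre of its underside
- v_block: steel V-block, 60 x 48 x 30 mm, to the right of the case; a bystander, to be left alone. Origin: centre of its underside
- oilstone: sharpening stone, 45 x 125 x 24 mm, to the right of the case; a bystander, to be left alone. Origin: centre of its underside

How it is judged:
On the way, in this order (a step that is already met when the one before it is completed fails the run):
1. the loose hatch is pressed so that it rocks (more than 0.06 rad) while all hatches are still shut ((((value of joint rock_1 above 0.06 rad or value of joint rock_1 below -0.06 rad) and value of joint each of slide_1, slide_2, slide_3 below 0.008 m) or ((value of joint rock_2 above 0.06 rad or value of joint rock_2 below -0.06 rad) and value of joint each of slide_1, slide_2, slide_3 below 0.008 m) or ((value of joint rock_3 above 0.06 rad or value of joint rock_3 below -0.06 rad) and value of joint each of slide_1, slide_2, slide_3 below 0.008 m))), for 0.1 s.
2. that hatch is pushed open (slid more than 38 mm) with the others shut (((value of joint slide_1 above 0.038 m and value of joint each of slide_2, slide_3 below 0.005 m) or (value of joint slide_2 above 0.038 m and value of joint each of slide_1, slide_3 below 0.005 m) or (value of joint slide_3 above 0.038 m and value of joint each of slide_1, slide_2 below 0.005 m))), for 0.2 s.
At the end, for the whole second after the job is handed in: one hatch is open by more than 38 of its 45 mm, at rest and level again (within 0.04 rad); the other two are shut within 5 mm (((value of joint slide_1 above 0.038 m and value of joint each of slide_2, slide_3 below 0.005 m and velocity of joint slide_1 below 0.01 m/s and value of joint rock_1 between -0.04 and 0.04 rad) or (value of joint slide_2 above 0.038 m and value of joint each of slide_1, slide_3 below 0.005 m and velocity of joint slide_2 below 0.01 m/s and value of joint rock_2 between -0.04 and 0.04 rad) or (value of joint slide_3 above 0.038 m and value of joint each of slide_1, slide_2 below 0.005 m and velocity of joint slide_3 below 0.01 m/s and value of joint rock_3 between -0.04 and 0.04 rad))); the robot touches nothing.
It fails at once if a thing beside the case is shifted more than 20 mm or lifted (distance of any of tape_roll, nut, v_block, oilstone from where it was at the start of the episode above 0.02 m or height (world z) of any of tape_roll, nut, v_block, oilstone above 0.012 m).
It fails at once if a hatch is forced with more than 60 N (contact force between any of the fingers, the arm and rock_1 above 60 N or contact force between any of the fingers, the arm and rock_2 above 60 N or contact force between any of the fingers, the arm and rock_3 above 60 N).
It also fails if it takes over 48 s, if anything falls off the work surface, if the arm or the gripper's body presses on something with over 40 N, if the wrist force passes 120 N, or if a joint passes its speed limit or range.

ROBOT

A 6-joint arm with a two-finger parallel gripper is mounted at the origin on a cart in front of the work surface, level with it; the furniture and walls round the work are solid. World frame = base frame: x ahead of the robot, y to its left, z up, the work surface at z = 0. Lengths are in m, angles in rad, forces in N, time in s.
With the tool pointing down it reaches from about 0.3 to 0.775 m from the base axis. Payload 14.6 kg.
Tool frame: the origin (TCP) lies between the finger pads; the fingertips stand 19 mm ahead of it and the grasp point (between the pads) is the TCP; z points along the fingers, y is the direction in which the jaws open and shut (so a half turn about z gives the same grasp; the last joint's range is limited). The gripper opens to 94 mm and grips with 3 to 60 N. Pads are 16 mm wide; open, the fingers measure 119 mm over their backs; the gripper's body (75 mm by 177 mm) begins 78 mm behind the grasp point.
Start: joints at [-1.271, 0.3, 1.521, -0, 1.321, -0.067], TCP at [0.197, -0.513, 0.224] pointing down, gripper open.
Joint ranges: [-3.03, 3.03], [-0.79, 2.21], [0.23, 2.52], [-1.04, 4.18], [0, 3.07], [-2.55, 2.55]. Speed limits (rad/s): [2.22, 2.22, 2.57, 3.14, 3.14, 3.14].

INTERFACE

Orientations are given as [roll, pitch, yaw] about the fixed x, y, z axes, in that order (R = Rz(yaw) Ry(pitch) Rx(roll)).
In Python, from station import telemetry, vision, ctrl gives the robot as it stands. The module is installed in compiled form; this text tells all that it offers.
- The arm moves only by the shell command python3 -m creep 'ROWS' [FORCE]. ROWS is JSON, a list of rows, each a list of 3 entries, a list of its own where there are three numbers: the shift along the tool's x, y, z in units of 50 mm (1.0 is 50 mm), then the turn about the tool's z in units of 8 degrees (1.0 is 8 degrees), then the opening, from 0 (shut) to 1 (fully open). In form: [[[tx, ty, tz], twist, gripper], ...]. A call has 1 to 12 rows; each row is the pose to reach, as a shift and turn from the pose commanded when the call began, along the tool's axes at that moment; what a row does not reach only later rows make up. A row lasts 1/10 s, in which the tool goes at most 50 mm and 8.59 degrees, less where a joint would pass 70% of its speed; a pose out of reach is approached as far as the arm can. A call with a gripper value outside its range is refused whole. The fingers move at their own pace and stop on an object; FORCE is the grip in N (left out, the last holds). Time passes only in rows, so rows that repeat a pose let the fingers close. It gives the time, the measured TCP pose, the force and the opening at its end, in the units of the state.
- telemetry.get_obs(): the state, without advancing time (a new reading comes with each control period).
- vision.camera(name): name is "scene" or "top" or "wrist"; returns a dict with "img" (384x512x3 uint8, red, green, blue), "depth" (384x512 float32, m along the optical axis (not along the pixel's ray), 0 where there is no reading), "vertical_fov" (degrees; the focal length in pixels is half the picture's height over the tangent of half this angle, whatever the lens; pixels are square), "cx", "cy" (the principal point, pixels), "extrinsics" (4x4, takes a point from camera to world coordinates); the wrist camera has in their place "hand_eye" (4x4, takes a point from camera to tool coordinates, whose origin is the TCP and whose axes are the flange's). Camera axes: x right, y down, z forward; pixel columns grow to the right and rows downward; lengths in m; the calibration is good to about 2 mm. A picture is of the moment at which its call begins: read the wrist's pose just before it.
- ctrl.hand_in(): hands the job in, once; it reports no verdict.
The state is a dict: "time_s": time; "qpos": joint angles; "joint_vel": joint speeds; "tau": joint torques, N m; "ee_pos": TCP position; "eef_rot": TCP orientation; "force": force on the tool from outside, world axes, zero at the start; "moment": the same for the moment, N m; "grip_width": finger opening in m.
Only numpy, scipy, OpenCV 4.12 (cv2) and the standard library are available. Lean on these libraries where they do the work, as an engineer would, in place of code of your own. Each camera call takes 0.05 s, during which the arm holds its last target.

## Working session

There is one attempt and no reset: what is moved stays moved. The work goes in short steps, Python scripts to look and compute and a shell command to move; the robot and the scene stay as the last step left them, time stands still between calls to the robot, and variables do not carry over. Pictures are saved under pics/ and viewed, and the job is handed in when it is done.

```bash
mkdir -p pics; ls; python3 - <<'E'
from station import telemetry, vision
import cv2, numpy as np
print(telemetry.get_obs())
for n in ("scene","top"):
    c=vision.camera(n)
    np.savez(f"pics/{n}0.npz",**{k:v for k,v in c.items()})
    cv2.imwrite(f"pics/{n}0.png",cv2.cvtColor(c["img"],cv2.COLOR_RGB2BGR))
    print(n,c["vertical_fov"],c["cx"],c["cy"],np.round(c["extrinsics"],3).tolist())
E
```

```text
pics
{'time_s': 0.0, 'qpos': array([-1.27060210e+00,  3.00472513e-01,  1.52160914e+00, -3.87654934e-05,
        1.32071432e+00, -6.65571287e-02]), 'joint_vel': array([-1.52726202e-03,  6.51313626e-05, -1.15482998e-04, -1.03452545e-03,
        4.56593577e-04,  1.56859766e-04]), 'tau': array([ 1.34010730e-03, -5.31801724e+01, -3.52733302e+01,  7.09013594e-02,
        2.43357383e-02, -5.32563092e-05]), 'ee_pos': array([ 0.19715596, -0.5131737 ,  0.22387368]), 'eef_rot': array([-3.14038951e+00, -4.25651455e-05,  3.66760947e-01]), 'force': array([-0.1051863 ,  0.00198725, -0.72090321]), 'moment': array([-0.01937121, -0.00357871, -0.01302007]), 'grip_width': 0.09417689687654394}
scene 53.12899149538723 260.7789455626145 191.61149432668157 [[0.471, -0.45, 0.759, -0.169], [-0.882, -0.221, 0.416, -0.444], [-0.02, -0.865, -0.501, 0.495], [0.0, 0.0, 0.0, 1.0]]
top 48.61820333844212 252.11776523552913 189.16763093316905 [[0.003, -0.995, 0.096, 0.41], [-1.0, -0.002, 0.009, -0.11], [-0.009, -0.096, -0.995, 0.918], [0.0, 0.0, 0.0, 1.0]]
```

View pics/top0.png

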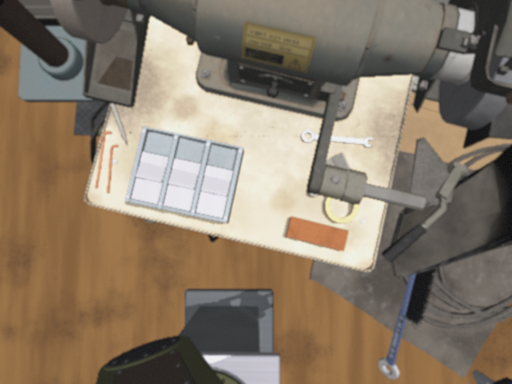

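View pics/scene0.png

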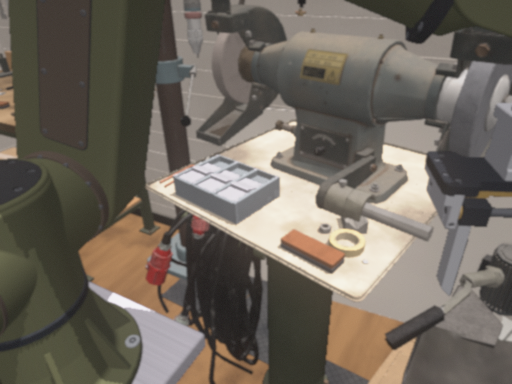

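The top view shows the case at columns 127–243, rows 128–222. The bench grinder is above it in the picture (farther in x), and the oilstone is at about (317,234). Next I'll crop, enlarge and deproject.

```bash
cat > h.py <<'E'
import numpy as np, cv2
def load(n): return dict(np.load(f"pics/{n}.npz"))
def K(c):
    f=c["img"].shape[0]/2/np.tan(np.radians(float(c["vertical_fov"]))/2); return f,float(c["cx"]),float(c["cy"])
def cast(c,uv,z,E=None):
    f,cx,cy=K(c); E=c["extrinsics"] if E is None else E
    uv=np.atleast_2d(uv).astype(float)
    d=np.c_[(uv[:,0]-cx)/f,(uv[:,1]-cy)/f,np.ones(len(uv))]@E[:3,:3].T
    o=E[:3,3]; t=(z-o[2])/d[:,2]; return o+d*t[:,None]
def cloud(c,E=None):
    f,cx,cy=K(c);E=c["extrinsics"] if E is None else E
    h,w=c["depth"].shape; u,v=np.meshgrid(np.arange(w),np.arange(h)); D=c["depth"]
    p=np.stack([(u-cx)/f*D,(v-cy)/f*D,D],-1)
    return p@E[:3,:3].T+E[:3,3]
E
python3 - <<'E'
from h import *
c=load("top0")
P=cloud(c)
im=cv2.cvtColor(c["img"],cv2.COLOR_RGB2BGR)
cv2.imwrite("pics/top0crop.png",cv2.resize(im[110:240,80:290],None,fx=3.7,fy=3.7,interpolation=cv2.INTER_CUBIC))
for (u,v) in [(143,128),(243,150),(230,222),(127,206),(185,170),(115,220),(270,200),(317,234),(262,80),(330,180)]: print(u,v,P[v,u].round(3))
print(cast(c,[(143,128),(243,150),(230,222),(127,206)],0.058).round(3))
m=(P[...,2]>0.045)&(P[...,2]<0.075)&(c["depth"]>0); m[:110]=0;m[240:]=0;m[:,:115]=0;m[:,260:]=0
cnt=max(cv2.findContours(m.astype(np.uint8),0,2)[0],key=cv2.contourArea)
r=cv2.boxPoints(cv2.minAreaRect(cnt)); print(r, cast(c,r,0.058).round(4))
# rectangle in world
w=P[m]; 
fill=np.zeros(m.shape,np.uint8);cv2.drawContours(fill,[cnt],-1,1,-1)
w=cast(c,np.argwhere(fill)[:,::-1],0.058)[:,:2]
print(cv2.minAreaRect((w*1000).astype(np.float32)))
# height obstacles: max z in x,y grid
q=P[c["depth"]>0]
for xlo in np.arange(0.25,0.75,0.05):
    print(round(xlo,2),[round(float(q[(abs(q[:,0]-xlo-.025)<.025)&(abs(q[:,1]-yy)<.03)][:,2].max(initial=-1)),2) for yy in np.arange(0.2,-0.6,-0.06)])
E
```

```text
143 128 [0.62  0.124 0.057]
243 150 [ 0.575 -0.083  0.053]
230 222 [ 0.428 -0.054  0.002]
127 206 [0.462 0.169 0.001]
185 170 [0.533 0.036 0.055]
115 220 [ 0.453  0.505 -0.935]
270 200 [ 0.475 -0.14  -0.   ]
317 234 [ 0.403 -0.237  0.025]
262 80 [ 0.71  -0.121  0.092]
330 180 [ 0.506 -0.251  0.109]
[[ 0.62   0.124  0.058]
 [ 0.574 -0.083  0.058]
 [ 0.427 -0.058  0.058]
 [ 0.458  0.152  0.058]]
[[124.55951 201.04225]
 [141.00293 124.80457]
 [243.8648  146.99046]
 [227.42139 223.22815]] [[ 0.4685  0.1573  0.058 ]
 [ 0.6265  0.1281  0.058 ]
 [ 0.5801 -0.0848  0.058 ]
 [ 0.424  -0.0523  0.058 ]]
((524.3735961914062, 36.22947692871094), (214.50991821289062, 159.57400512695312), 78.044189453125)
0.25 [-0.92, -0.92, -0.92, -0.92, 0.48, 0.48, -0.92, -0.92, -0.92, -0.77, -0.78, -0.18, -0.18, -0.22]
0.3 [-0.92, -0.92, -0.92, -0.92, -0.92, -0.92, -0.92, 0.01, 0.01, 0.01, -0.08, -0.08, -0.18, -0.18]
0.35 [-0.92, -0.92, -0.92, -0.48, 0.01, 0.01, 0.03, 0.03, 0.03, 0.01, 0.01, -0.05, -0.18, -0.18]
0.4 [0.01, 0.01, 0.06, 0.06, 0.06, 0.0, 0.03, 0.03, 0.03, 0.02, 0.01, -0.04, -0.02, -0.18]
0.45 [0.01, 0.06, 0.06, 0.07, 0.07, 0.0, 0.0, 0.11, 0.12, 0.11, 0.1, 0.09, -0.01, -0.14]
0.5 [0.01, 0.07, 0.07, 0.07, 0.06, 0.06, 0.0, 0.11, 0.13, 0.11, 0.01, -1.0, -0.01, -0.02]
0.55 [0.01, 0.06, 0.06, 0.06, 0.06, 0.06, 0.0, 0.11, 0.11, 0.01, 0.4, 0.4, -0.15, -0.02]
0.6 [0.01, 0.06, 0.06, 0.06, 0.0, 0.0, 0.0, 0.29, 0.3, 0.01, 0.42, 0.4, -0.15, -0.15]
0.65 [0.09, 0.11, 0.0, 0.0, 0.31, 0.33, 0.34, 0.35, 0.35, 0.33, 0.41, 0.41, -1.0, -1.0]
0.7 [0.33, 0.36, 0.0, 0.32, 0.35, 0.35, 0.36, 0.36, 0.36, 0.34, 0.4, 0.37, -1.0, -1.0]
```

```bash
sleep 0
```

```text
(no output)
```

View pics/top0crop.png

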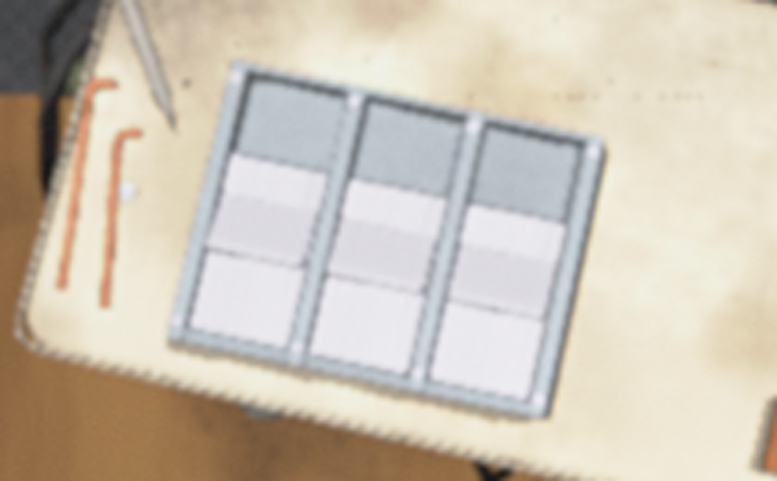

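```bash
python3 - <<'E'
from h import *
c=load("top0"); s=load("scene0")
Ps=cloud(s)
for (u,v) in [(80,110),(170,140),(230,190),(210,130),(240,90),(330,100),(355,200),(420,230),(325,228),(347,240),(312,250),(100,330)]: print(u,v,Ps[v,u].round(3))
yaw=np.radians(-11.6);ctr=np.array([.5244,.0362])
R=np.array([[np.cos(yaw),-np.sin(yaw)],[np.sin(yaw),np.cos(yaw)]])
# rectified view at z=.055, 0.3mm... 3px/mm ; rows: +x up, cols: +y left
s_=3.0;W,H=240,190
def proj(cam,P):
    f,cx,cy=K(cam);E=np.linalg.inv(cam["extrinsics"]);q=P@E[:3,:3].T+E[:3,3];return np.c_[q[:,0]/q[:,2]*f+cx,q[:,1]/q[:,2]*f+cy]
for nm,cam in (("top",c),("scene",s)):
    ii,jj=np.mgrid[0:int(H*s_),0:int(W*s_)]
    X=(H/2-ii/s_)/1000;Y=(W/2-jj/s_)/1000
    w=np.c_[X.ravel(),Y.ravel()]@R.T+ctr
    uv=proj(cam,np.c_[w,np.full(len(w),.056)]).astype(np.float32).reshape(*X.shape,2)
    im=cv2.remap(cv2.cvtColor(cam["img"],cv2.COLOR_RGB2BGR),uv[...,0],uv[...,1],cv2.INTER_CUBIC)
    for k in range(-80,81,20): cv2.putText(im,str(k),(0,int((H/2-k)*s_)),0,.4,(0,0,255),1); cv2.line(im,(0,int((H/2-k)*s_)),(20,int((H/2-k)*s_)),(0,0,255),1)
    for k in (-107,-66,0,66,107): cv2.line(im,(int((W/2-k)*s_),0),(int((W/2-k)*s_),H*3),(0,200,0),1)
    cv2.imwrite(f"pics/rect_{nm}.png",im)
E
```

```text
80 110 [ 0.13  -0.029  0.35 ]
170 140 [ 1.096  0.725 -0.184]
230 190 [ 0.474 -0.01   0.054]
210 130 [0.719 0.212 0.079]
240 90 [0.792 0.145 0.189]
330 100 [ 0.668 -0.171  0.232]
355 200 [ 0.476 -0.298  0.103]
420 230 [ 0.456 -0.424  0.085]
325 228 [ 0.486 -0.24   0.012]
347 240 [ 0.482 -0.29  -0.   ]
312 250 [ 0.389 -0.248  0.025]
100 330 [ 0.045 -0.067  0.066]
```

View pics/rect_top.png

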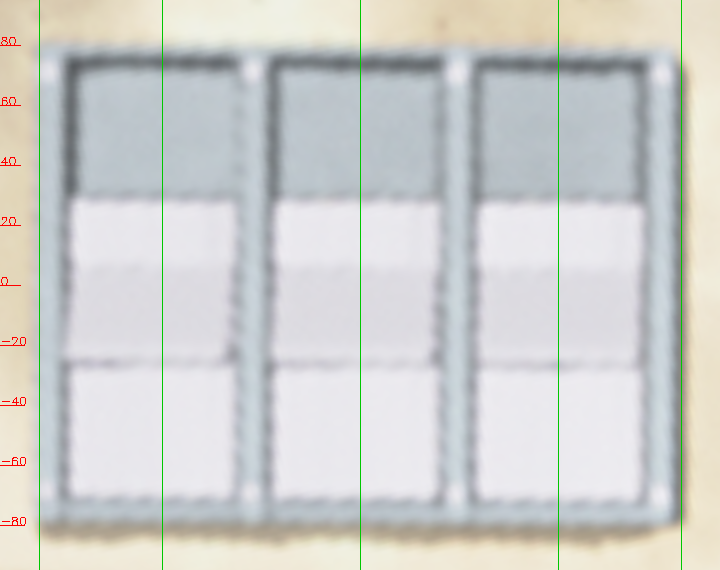

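View pics/rect_scene.png

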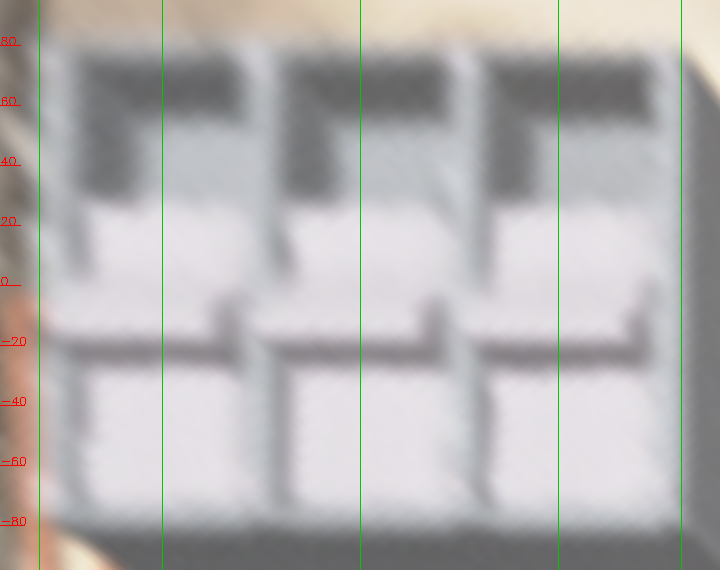

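Both rectified views agree. The case is centred at (0.524, 0.036) with yaw −11.6°. In the case frame the plates run from x −72 to +28 mm, the catch foot is at about −27, and the hatch centres are at y ≈ +67, +1 and −66. I'll move to above the middle hatch in two calls, closing the fingers on the way.

```bash
python3 -m creep '[[[0.4,-0.4,0],0.2,0],[[0.9,-0.8,0],0.4,0],[[1.3,-1.2,0],0.6,0],[[1.7,-1.6,0],0.8,0],[[2.1,-2.0,0],1.0,0],[[2.5,-2.4,0],1.2,0],[[2.9,-2.8,0],1.4,0],[[3.4,-3.2,0],1.6,0],[[3.8,-3.6,0],1.8,0],[[4.2,-4.0,0],2.0,0],[[4.5,-4.3,0],2.1,0],[[4.5,-4.3,0],2.1,0]]' 10
```

```text
time_s: 1.3
ee_pos: [0.3307, -0.2305, 0.2244]
eef_rot: [-3.141, -0.0, 0.076]
force: [0.3, 0.0, 0.8]
grip_width: 0.0026
```

```bash
python3 -m creep '[[[0.3,-0.5,0],0.2,0],[[0.6,-1.1,0],0.4,0],[[0.9,-1.6,0],0.6,0],[[1.3,-2.2,0],0.8,0],[[1.6,-2.7,0],1.0,0],[[1.9,-3.2,0],1.2,0],[[2.2,-3.8,0],1.4,0],[[2.5,-4.3,0],1.6,0],[[2.8,-4.8,0],1.8,0],[[3.14,-5.37,0],2.0,0],[[3.14,-5.37,0],2.0,0],[[3.14,-5.37,0],2.0,0]]'; python3 - <<'E'
from station import telemetry, vision
from h import *
from scipy.spatial.transform import Rotation as Ro
o=telemetry.get_obs();print(o["qpos"].round(2),o["force"].round(2))
c=vision.camera("wrist"); 
T=np.eye(4);T[:3,:3]=Ro.from_euler("xyz",o["eef_rot"]).as_matrix();T[:3,3]=o["ee_pos"]
c["extrinsics"]=T@c["hand_eye"]; np.savez("pics/w1.npz",**c)
cv2.imwrite("pics/w1.png",cv2.cvtColor(c["img"],cv2.COLOR_RGB2BGR)); print(o["ee_pos"],o["eef_rot"]); print(np.round(c["hand_eye"],3))
E
```

```text
time_s: 2.5
ee_pos: [0.467, 0.0468, 0.224]
eef_rot: [3.141, 0.001, -0.204]
force: [-0.4, 0.2, 0.8]
grip_width: 0.0004
[ 0.02  0.12  1.74 -0.    1.28  1.8 ] [-0.38  0.2   0.77]
[0.46700931 0.04681685 0.22398483] [ 3.14111621e+00  9.40895505e-04 -2.04324461e-01]
[[ 0.001 -0.973 -0.229  0.066]
 [ 1.     0.     0.001 -0.   ]
 [-0.001 -0.229  0.973 -0.16 ]
 [ 0.     0.     0.     1.   ]]
```

View pics/w1.png

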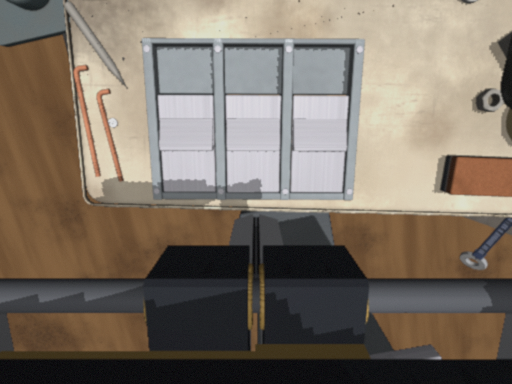

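The wrist view shows the case squarely, with corners near (145,40), (364,40), (354,198) and (154,198). The catch feet lie along row ≈150. I'll use this as a second measurement.

```bash
python3 - <<'E'
from h import *
c=load("w1")
a=cast(c,[(145,40),(364,40),(354,199),(153,199)],0.058)[:,:2]; print(a.round(4),a.mean(0).round(4))
print("sides",[np.linalg.norm(a[i]-a[(i+1)%4]).round(4) for i in range(4)])
d1=a[0]-a[3];d2=a[1]-a[2];print(np.degrees(np.arctan2(d1[1],d1[0])),np.degrees(np.arctan2(d2[1],d2[0])))
P=cloud(c);m=(P[...,2]>.045)&(P[...,2]<.075)&(c["depth"]>0);m[230:]=0
cnt=max(cv2.findContours(m.astype(np.uint8),0,2)[0],key=cv2.contourArea);fill=np.zeros(m.shape,np.uint8);cv2.drawContours(fill,[cnt],-1,1,-1)
w=cast(c,np.argwhere(fill)[:,::-1],0.058)[:,:2];r=cv2.minAreaRect((w*1000).astype(np.float32));print(r)
im=cv2.cvtColor(c["img"],cv2.COLOR_RGB2BGR);cv2.imwrite("pics/w1c.png",cv2.resize(im[30:210,130:380],None,fx=3,fy=3,interpolation=cv2.INTER_CUBIC))
g=cv2.cvtColor(im,cv2.COLOR_BGR2GRAY)
for col in (187,253,320): print(col,[ (v,int(x)) for v,x in zip(range(85,203),g[85:203,col-8:col+9].mean(1))][::2])
E
```

```text
[[ 0.6221  0.1224]
 [ 0.58   -0.0818]
 [ 0.4263 -0.0518]
 [ 0.4697  0.1581]] [0.5245 0.0367]
sides [np.float64(0.2086), np.float64(0.1566), np.float64(0.2143), np.float64(0.1565)]
-13.164463752152223 -11.065311070194177
((525.6925048828125, 37.961181640625), (213.0564727783203, 158.3534698486328), 78.3052978515625)
187 [(85, 164), (87, 163), (89, 164), (91, 163), (93, 97), (95, 168), (97, 211), (99, 210), (101, 210), (103, 210), (105, 210), (107, 210), (109, 210), (111, 210), (113, 210), (115, 210), (117, 205), (119, 191), (121, 193), (123, 195), (125, 195), (127, 194), (129, 194), (131, 193), (133, 196), (135, 194), (137, 194), (139, 195), (141, 197), (143, 198), (145, 196), (147, 204), (149, 195), (151, 192), (153, 207), (155, 207), (157, 206), (159, 207), (161, 206), (163, 206), (165, 206), (167, 205), (169, 205), (171, 205), (173, 205), (175, 205), (177, 205), (179, 176), (181, 134), (183, 133), (185, 134), (187, 133), (189, 134), (191, 105), (193, 98), (195, 105), (197, 102), (199, 107), (201, 135)]
253 [(85, 161), (87, 160), (89, 159), (91, 159), (93, 118), (95, 160), (97, 214)
[... 628 characters left out ...]
[(85, 157), (87, 157), (89, 157), (91, 158), (93, 125), (95, 140), (97, 210), (99, 213), (101, 213), (103, 213), (105, 212), (107, 212), (109, 212), (111, 212), (113, 212), (115, 212), (117, 212), (119, 200), (121, 195), (123, 196), (125, 197), (127, 195), (129, 196), (131, 195), (133, 197), (135, 197), (137, 196), (139, 198), (141, 198), (143, 202), (145, 199), (147, 200), (149, 202), (151, 161), (153, 206), (155, 207), (157, 206), (159, 207), (161, 206), (163, 206), (165, 206), (167, 205), (169, 205), (171, 205), (173, 205), (175, 204), (177, 204), (179, 204), (181, 204), (183, 203), (185, 203), (187, 202), (189, 203), (191, 180), (193, 135), (195, 167), (197, 162), (199, 165), (201, 206)]
```

View pics/w1c.png

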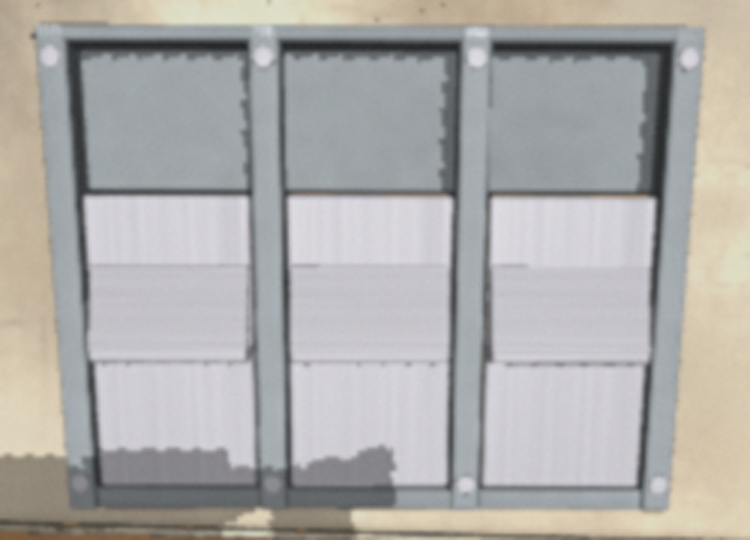

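Both measurements agree within 2 mm. I'll descend to about 6 mm above the middle plate, then creep down.

```bash
python3 -m creep '[[[0,-0.04,0.5],0,0],[[0,-0.04,1.0],0,0],[[0,-0.04,1.5],0,0],[[0,-0.04,2.0],0,0],[[0,-0.04,2.4],0,0],[[0,-0.04,2.7],0,0],[[0,-0.04,2.86],0,0],[[0,-0.04,2.86],0,0],[[0,-0.04,2.86],0,0]]'; python3 - <<'E'
from station import telemetry
for k in range(1):
    o=telemetry.get_obs();print(o["ee_pos"].round(4),o["force"].round(2),o["moment"].round(3))
E
```

```text
time_s: 3.45
ee_pos: [0.4677, 0.0488, 0.0821]
eef_rot: [-3.141, -0.001, -0.206]
force: [0.5, -0.7, 0.9]
grip_width: 0.0003
[0.4677 0.0488 0.0821] [ 0.46 -0.67  0.93] [-0.022  0.004  0.068]
```

```bash
python3 -m creep '[[[0,0,0.04],0,0],[[0,0,0.08],0,0],[[0,0,0.12],0,0],[[0,0,0.12],0,0],[[0,0,0.12],0,0]]'; python3 -m creep '[[[0,0,0.02],0,0],[[0,0,0.02],0,0]]'; python3 -m creep '[[[0,0,0.02],0,0],[[0,0,0.02],0,0]]'
```

```text
time_s: 3.95
ee_pos: [0.4674, 0.0493, 0.0755]
eef_rot: [3.142, 0.0, -0.206]
force: [-0.3, -0.3, -0.3]
grip_width: 0.0007
time_s: 4.15
ee_pos: [0.4674, 0.0493, 0.0744]
eef_rot: [3.142, 0.0, -0.206]
force: [-0.9, 0.7, -0.7]
grip_width: 0.0003
time_s: 4.35
ee_pos: [0.4675, 0.0493, 0.0737]
eef_rot: [-3.142, -0.0, -0.206]
force: [-1.3, 0.3, 4.9]
grip_width: 0.0007
```

```bash
python3 -m creep '[[[0,0,0.02],0,0],[[0,0,0.02],0,0]]'; python3 -m creep '[[[0,0,0.0],0,0],[[0,0,0.0],0,0]]'
```

```text
time_s: 4.55
ee_pos: [0.4676, 0.0493, 0.0736]
eef_rot: [-3.142, -0.0, -0.206]
force: [-8.1, -0.8, 19.0]
grip_width: 0.0004
time_s: 4.75
ee_pos: [0.4675, 0.0493, 0.0735]
eef_rot: [-3.142, -0.0, -0.206]
force: [-7.1, -0.3, 19.4]
grip_width: 0.0005
```

The middle hatch holds firm: 19 N with under 1 mm of give, and the tip at z ≈ 0.0546, so it is on the plate. I'll lift and go to the left hatch (+66 mm in case y).

```bash
python3 -m creep '[[[0,0,-0.2],0,0],[[0,0,-0.4],0,0],[[0,-0.3,-0.4],0,0],[[0,-0.7,-0.4],0,0],[[0,-1.1,-0.4],0,0],[[0,-1.33,-0.4],0,0],[[0,-1.33,-0.4],0,0],[[0,-1.33,-0.2],0,0],[[0,-1.33,-0.12],0,0],[[0,-1.33,-0.08],0,0],[[0,-1.33,-0.08],0,0],[[0,-1.33,-0.08],0,0]]'; python3 -m creep '[[[0,0,0.02],0,0],[[0,0,0.02],0,0]]'
```

```text
time_s: 5.95
ee_pos: [0.481, 0.1141, 0.0765]
eef_rot: [-3.142, 0.0, -0.206]
force: [0.4, 0.2, -0.6]
grip_width: 0.0007
time_s: 6.15
ee_pos: [0.481, 0.1143, 0.0755]
eef_rot: [-3.142, -0.0, -0.206]
force: [0.2, 0.3, -0.1]
grip_width: 0.0007
```

```bash
python3 -m creep '[[[0,0,0.02],0,0],[[0,0,0.02],0,0]]';python3 -m creep '[[[0,0,0.02],0,0],[[0,0,0.02],0,0]]'
```

```text
time_s: 6.35
ee_pos: [0.4809, 0.1144, 0.0744]
eef_rot: [3.142, 0.0, -0.206]
force: [0.5, 0.9, -1.1]
grip_width: 0.0005
time_s: 6.55
ee_pos: [0.481, 0.1144, 0.0734]
eef_rot: [-3.142, 0.0, -0.206]
force: [0.3, 1.1, 1.5]
grip_width: 0.0004
```

```bash
python3 -m creep '[[[0,0,0.02],0,0],[[0,0,0.02],0,0]]'
```

```text
time_s: 6.75
ee_pos: [0.4809, 0.1144, 0.0724]
eef_rot: [3.142, 0.0, -0.206]
force: [-1.0, 0.0, 1.1]
grip_width: 0.0006
```

```bash
python3 -m creep '[[[0,0,0.02],0,0],[[0,0,0.02],0,0]]'; python3 -m creep '[[[0,0,0.02],0,0],[[0,0,0.02],0,0]]'
```

```text
time_s: 6.95
ee_pos: [0.4809, 0.1144, 0.0714]
eef_rot: [3.142, 0.0, -0.206]
force: [-1.2, 0.5, 2.2]
grip_width: 0.0003
time_s: 7.15
ee_pos: [0.4809, 0.1144, 0.0705]
eef_rot: [-3.142, 0.0, -0.206]
force: [-2.8, 0.7, 3.5]
grip_width: 0.0007
```

The left hatch gives: about 3.5 mm at around 2–3 N, so it rocks. I'll press slightly more, hold, and take a picture.

```bash
python3 -m creep '[[[0,0,0.01],0,0],[[0,0,0.01],0,0],[[0,0,0.01],0,0]]'; python3 - <<'E'
from station import telemetry, vision
from h import *
from scipy.spatial.transform import Rotation as Ro
o=telemetry.get_obs()
for n in ("wrist","scene"):
    c=vision.camera(n)
    if n=="wrist":
        T=np.eye(4);T[:3,:3]=Ro.from_euler("xyz",o["eef_rot"]).as_matrix();T[:3,3]=o["ee_pos"]; c["extrinsics"]=T@c["hand_eye"]
    np.savez(f"pics/{n}2.npz",**c); im=cv2.cvtColor(c["img"],cv2.COLOR_RGB2BGR)
    if n=="scene": im=cv2.resize(im[130:240,140:310],None,fx=4,fy=4,interpolation=cv2.INTER_CUBIC)
    cv2.imwrite(f"pics/{n}2.png",im)
E
```

```text
time_s: 7.45
ee_pos: [0.4812, 0.1144, 0.0702]
eef_rot: [-3.141, -0.001, -0.206]
force: [-2.5, -0.0, 5.8]
grip_width: 0.0004
```

View pics/wrist2.png

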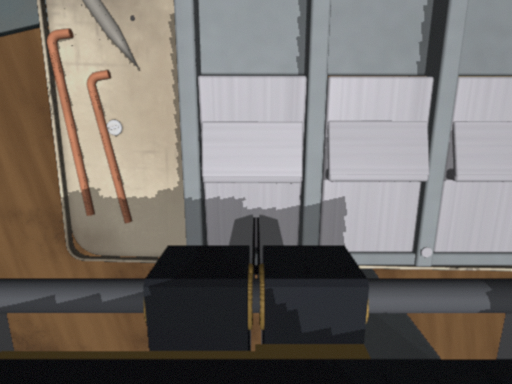

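View pics/scene2.png

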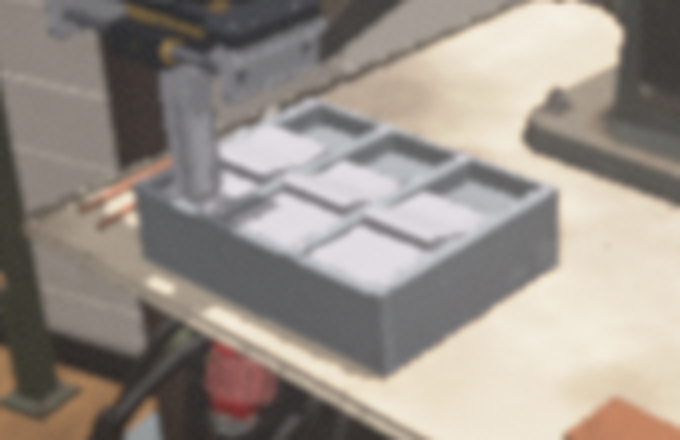

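The scene picture shows the left plate tilted under the tips, while the middle and right plates lie level. In the wrist view the fingers (column ≈256) are centred on the left plate (columns 205–300). Now I'll raise the tips to about 3 mm above the plate and approach the catch.

```bash
python3 -m creep '[[[0,0,-0.08],0,0],[[0,0,-0.14],0,0],[[0,0,-0.14],0,0],[[0.1,0,-0.14],0,0],[[0.2,0,-0.14],0,0],[[0.3,0,-0.14],0,0],[[0.38,0,-0.14],0,0],[[0.42,0,-0.14],0,0],[[0.42,0,-0.14],0,0]]'; python3 -m creep '[[[0.02,0,0],0,0],[[0.04,0,0],0,0],[[0.06,0,0],0,0],[[0.08,0,0],0,0],[[0.1,0,0],0,0],[[0.12,0,0],0,0]]'
```

```text
time_s: 8.45
ee_pos: [0.5017, 0.11, 0.0768]
eef_rot: [3.142, 0.0, -0.206]
force: [0.5, -0.1, -0.3]
grip_width: 0.0008
time_s: 9.05
ee_pos: [0.5074, 0.1089, 0.077]
eef_rot: [3.142, 0.0, -0.206]
force: [-2.8, -0.3, 2.1]
grip_width: 0.0005
```

```bash
python3 -m creep '[[[0.04,0,0],0,0],[[0.08,0,0],0,0],[[0.12,0,0],0,0],[[0.16,0,0],0,0],[[0.2,0,0],0,0],[[0.24,0,0],0,0],[[0.28,0,0],0,0],[[0.32,0,0],0,0],[[0.36,0,0],0,0],[[0.4,0,0],0,0]]'
```

```text
time_s: 10.05
ee_pos: [0.5272, 0.1047, 0.077]
eef_rot: [-3.142, -0.0, -0.206]
force: [-1.9, 0.5, 2.3]
grip_width: 0.0005
```

```bash
python3 -m creep '[[[0.04,0,0],0,0],[[0.08,0,0],0,0],[[0.12,0,0],0,0],[[0.16,0,0],0,0],[[0.2,0,0],0,0],[[0.24,0,0],0,0],[[0.28,0,0],0,0],[[0.32,0,0],0,0],[[0.35,0,0],0,0],[[0.35,0,0],0,0]]'; python3 -m creep '[[[0.02,0,0],0,0],[[0.02,0,0],0,0]]'; python3 -m creep '[[[0.02,0,0],0,0],[[0.02,0,0],0,0]]'
```

```text
time_s: 11.05
ee_pos: [0.5443, 0.1011, 0.0769]
eef_rot: [-3.142, -0.0, -0.206]
force: [-2.1, 0.1, 1.0]
grip_width: 0.0004
time_s: 11.25
ee_pos: [0.5451, 0.101, 0.0769]
eef_rot: [3.142, 0.0, -0.206]
force: [-2.2, -0.1, 1.1]
grip_width: 0.0005
time_s: 11.45
ee_pos: [0.5461, 0.1008, 0.0769]
eef_rot: [3.142, -0.0, -0.206]
force: [-3.0, -1.3, 0.9]
grip_width: 0.0004
```

```bash
python3 -m creep '[[[0.02,0,0],0,0],[[0.02,0,0],0,0]]'; python3 -m creep '[[[0.02,0,0],0,0],[[0.02,0,0],0,0]]'; python3 -m creep '[[[0.01,0,0],0,0],[[0.01,0,0],0,0]]'
```

```text
time_s: 11.65
ee_pos: [0.5472, 0.1005, 0.0769]
eef_rot: [-3.142, -0.0, -0.206]
force: [-1.6, 0.4, 0.2]
grip_width: 0.0004
time_s: 11.85
ee_pos: [0.5479, 0.1004, 0.077]
eef_rot: [3.142, 0.001, -0.206]
force: [-4.8, 0.8, 3.2]
grip_width: 0.0008
time_s: 12.05
ee_pos: [0.5482, 0.1003, 0.077]
eef_rot: [3.141, 0.001, -0.206]
force: [-7.7, 0.7, 4.9]
grip_width: 0.0004
```

```bash
python3 -m creep '[[[0.01,0,0],0,0],[[0.01,0,0],0,0]]'; python3 -m creep '[[[0.01,0,0],0,0],[[0.01,0,0],0,0]]'
```

```text
time_s: 12.25
ee_pos: [0.5485, 0.1003, 0.077]
eef_rot: [3.141, 0.001, -0.206]
force: [-8.2, 1.0, 6.8]
grip_width: 0.0007
time_s: 12.45
ee_pos: [0.5488, 0.1002, 0.0771]
eef_rot: [3.141, 0.002, -0.206]
force: [-10.2, 1.0, 7.7]
grip_width: 0.0007
```

The force climbs to 10 N without further travel, so the hatch is at its stop. I'll back off towards the robot, rise, and look.

```bash
python3 -m creep '[[[-0.1,0,0],0,0],[[-0.3,0,0],0,0],[[-0.3,0,-0.3],0,0],[[-0.3,0,-0.7],0,0],[[-0.5,0,-1.2],0,0],[[-0.8,0,-1.7],0,0],[[-1.2,0,-2.2],0,0],[[-1.6,0,-2.7],0,0],[[-2.0,0,-2.8],0,0],[[-2.0,0,-2.8],0,0],[[-2.0,0,-2.8],0,0]]'; python3 - <<'E'
from station import telemetry, vision
from h import *
from scipy.spatial.transform import Rotation as Ro
o=telemetry.get_obs();print(o["force"].round(2),o["joint_vel"].round(3))
yaw=np.radians(-11.7);ctr=np.array([.525,.037]);R=np.array([[np.cos(yaw),-np.sin(yaw)],[np.sin(yaw),np.cos(yaw)]])
for n in ("wrist","scene","top"):
    c=vision.camera(n)
    if n=="wrist":
        T=np.eye(4);T[:3,:3]=Ro.from_euler("xyz",o["eef_rot"]).as_matrix();T[:3,3]=o["ee_pos"]; c["extrinsics"]=T@c["hand_eye"]
        P=cloud(c)
        q=P[c["depth"]>0]; xy=(q[:,:2]-ctr)@R
        for y in (.067,0,-.066):
            print(y,[(round(float(x),3),round(float(np.median(q[(abs(xy[:,1]-y)<.015)&(abs(xy[:,0]-x)<.003)][:,2])),4)) for x in np.arange(-.065,.08,.007)])
    np.savez(f"pics/{n}3.npz",**c); im=cv2.cvtColor(c["img"],cv2.COLOR_RGB2BGR)
    cv2.imwrite(f"pics/{n}3.png",im)
E
```

```text
time_s: 13.55
ee_pos: [0.4517, 0.1206, 0.2169]
eef_rot: [-3.141, -0.001, -0.205]
force: [-0.3, 0.5, -0.3]
grip_width: 0.0001
[-0.27  0.49 -0.27] [-0.008  0.028 -0.012 -0.001  0.002 -0.002]
0.067 [(-0.065, 0.3282), (-0.058, 0.3166), (-0.051, 0.0076), (-0.044, 0.0181), (-0.037, 0.0076), (-0.03, 0.0075), (-0.023, 0.0546), (-0.016, 0.0545), (-0.009, 0.0546), (-0.002, 0.0544), (0.005, 0.0546), (0.012, 0.0545), (0.019, 0.0616), (0.026, 0.0629), (0.033, 0.0605), (0.04, 0.0583), (0.047, 0.0563), (0.054, 0.0545), (0.061, 0.0545), (0.068, 0.0544), (0.075, 0.0546)]
0 [(-0.065, 0.3121), (-0.058, 0.3081), (-0.051, 0.0546), (-0.044, 0.0546), (-0.037, 0.0545), (-0.03, 0.0547), (-0.023, 0.0635), (-0.016, 0.0618), (-0.009, 0.0596), (-0.002, 0.0574), (0.005, 0.0551), (0.012, 0.0545), (0.019, 0.0545), (0.026, 0.0544), (0.033, 0.0415), (0.04, 0.0417), (0.047, 0.0416), (0.054, 0.0416), (0.061, 0.0416), (0.068, 0.0416), (0.075, 0.0492)]
-0.066 [(-0.065, 0.0546), (-0.058, 0.0547), (-0.051, 0.0547), (-0.044, 0.0545), (-0.037, 0.0546), (-0.03, 0.0546), (-0.023, 0.0635), (-0.016, 0.0618), (-0.009, 0.0595), (-0.002, 0.0574), (0.005, 0.0552), (0.012, 0.0545), (0.019, 0.0545), (0.026, 0.0545), (0.033, 0.0416), (0.04, 0.0417), (0.047, 0.0416), (0.054, 0.0416), (0.061, 0.0415), (0.068, 0.0417), (0.075, 0.0505)]
```

View pics/wrist3.png

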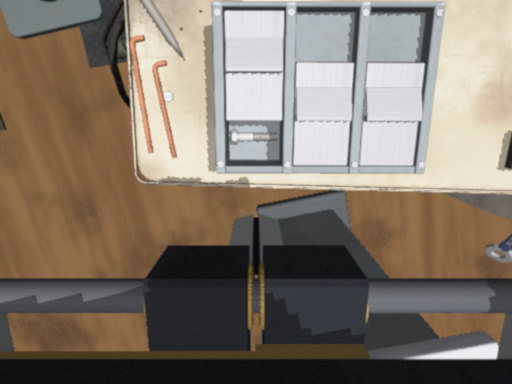

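View pics/scene3.png

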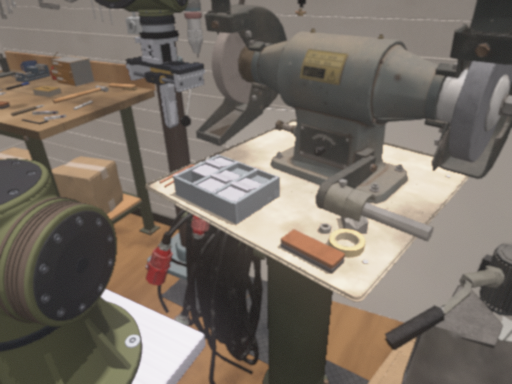

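The left hatch is open by about 45 mm: its catch is near x +18 mm, against −27 mm for the others. The plate is level at 54.5 mm, and a bolt is visible inside at pixel (253,135). The other two are unmoved, and the oilstone, nut, V-block and tape roll look as before. I'm handing in.

```bash
python3 -m creep '[[[0,0,0],0,0],[[0,0,0],0,0]]'; python3 - <<'E'
from station import ctrl
print(ctrl.hand_in())
E
```

```text
time_s: 13.9
ee_pos: [0.4518, 0.1204, 0.2165]
eef_rot: [3.141, 0.001, -0.206]
force: [1.2, -0.4, 0.1]
grip_width: 0.0004
the job is handed in; nothing more can be done
None
```

The left hatch was the loose one. It is now fully open, and I handed the job in at about 14 s.

- **Pressing:** I pressed the middle hatch first. It held firm, with 19 N giving less than 1 mm, so I left it. The left hatch went down about 4 mm (roughly 0.1 rad) at 2–6 N. I did not press the right hatch, since the loose one was already found.
- **Opening:** I pushed the left hatch by its catch with about 2–3 N until it reached its stop. The force there rose to about 10 N along the push (about 13 N in all), well under the 60 N limit. Then I backed off and rose clear.
- **Last checks:** The wrist depth shows the left catch about 45 mm further on and its plate level at 54.5 mm. The other two hatches are unmoved. The oilstone, nut, V-block and tape roll look unchanged by eye in the scene picture, though I did not measure them. The wrist force is about zero, within noise of around 1 N, and the tool is about 0.2 m up, clear of everything.

None of the checks failed or disagreed. The camera estimates of the case position differed by no more than 2 mm.

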